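# Pull the slotted plug from the instrument housing

## Robot

A 6-joint arm with a two-finger parallel gripper is mounted at the origin on the work surface. World frame = base frame: x ahead of the robot, y to its left, z up, the work surface at z = 0. Lengths are in m, angles in rad, forces in N, time in s.
With the tool pointing down it reaches from about 0.3 to 0.775 m from the base axis. Payload 14.6 kg.
Tool frame: the origin (TCP) lies on the centre line of the jaws, within the pads' length; the fingertips stand 17 mm ahead of it and the grasp point (between the pads) lies 2 mm behind it (bot.nose_length is the distance from the TCP to the fingertips, in m); z points along the fingers, y is the line along which they close (so a half turn about z gives the same grasp; the last joint's range is limited). The gripper opens to 85 mm and grips with 20 to 120 N. Pads are 22 mm wide; open, the fingers measure 114 mm over their backs; the gripper's body (76 mm by 85 mm) begins 54 mm behind the grasp point. The pads swing forward as they close: fully open they stand 13 mm farther back than shut.
Start: joints at [-1.257, 0.3, 1.521, -0, 1.321, -0.067], TCP at [0.204, -0.511, 0.248] pointing down, gripper open.
Joint ranges: [-3.03, 3.03], [-0.79, 2.21], [0.23, 2.52], [-1.04, 4.18], [0, 3.07], [-2.55, 2.55]. Speed limits (rad/s): [2.22, 2.22, 2.57, 3.14, 3.14, 3.14].

## Interface

Orientations are given as a 3x3 rotation matrix whose columns are the frame's x, y, z axes.
In Python, from plant import bot, cams, job gives the robot as it stands. The module is installed in compiled form; this text tells all that it offers.
- The arm moves only by the tool apply_moves, never from a script. Its argument "series" is a list of rows, each an object with "delta_pos": the shift along the tool's x, y, z normalised to -1 to 1, where 1 is 0.5 m, a list of three; "rot": the turn, a rotation vector about the tool's x, y, z normalised to -1 to 1, where 1 is 30 degrees, a list of three. A call has 1 to 10 rows; each row shifts and turns the commanded pose from where the row before left it, along the tool's axes as they then stand; what a row does not reach is not made up. A row lasts 1/8 s, in which the tool goes at most 62.5 mm and 10.7 degrees, less where a joint would pass 70% of its speed; a pose out of reach is approached as far as the arm can. A call with a number of a shift or a turn outside -1 to 1 is refused whole. A call with a gripper value outside its range is refused whole. "claw" is the closure, from -1 (fully open) to 1 (shut), so that 0 is half open, set as the call begins (left out, the last holds). The fingers move at their own pace and stop on an object; "newtons" is the grip in N (left out, the last holds). Time passes only in rows, so rows that do not move let the fingers close. It gives the time, the measured TCP pose, the force, the opening and the grip force at its end, in the units of the state.
- bot.read_state(): the state, without advancing time (a new reading comes with each control period).
- cams.snapshot(name): name is "scene" or "top"; returns the picture (420x560x3 uint8, red, green, blue); there is no depth.
- cams.get_calibration(name): a dict with "mtx" (3x3 intrinsics, pixels), "R" (3x3) and "t" (3): a world point X has camera coordinates R X + t. Camera axes: x right, y down, z forward; pixel columns grow to the right and rows downward; lengths in m; the calibration is good to about 2 mm. A picture is of the moment at which its call begins. get_calibration takes no time and is no camera call.
- job.job_done(): hands the job in; it is judged then, once.
Trained networks look in the newest picture that a camera, given by its name, has taken for a name from the list of things; names that differ only in an ending like _2 or _b are one class to them, and where a whole thing is asked for, a point or a joint stands for the part that bears it (a point fixed in the world has none). Each returns a list of dicts, best first, with "conf" (0 to 1); they miss things now and then, are a little off and sometimes report something else, mostly with a low value. They report only what shows in the picture. A call takes as long as a camera call. They do not tell look-alikes from the thing itself.
- cams.recognise(camera, target): "box" ([left, top, width, height] in pixels, round what is visible of it).
- cams.silhouettes(camera, target): "mask" (420x560 bool, what is visible of it) and "box" ([left, top, width, height] in pixels, round what is visible of it).
The state is a dict: "clock": time; "q": joint angles; "joint_velocities": joint speeds; "tau": joint torques, N m; "eef_pos": TCP position; "tcp_rot": TCP orientation; "force": force on the tool from outside, world axes, zero at the start; "ft_torque": the same for the moment, N m; "finger_gap": finger opening in m; "gripper_force": force on a finger pad.
Only numpy, scipy, OpenCV 4.12 (cv2) and the standard library are available. Lean on these libraries where they do the work, as an engineer would, in place of code of your own. Each camera call takes 0.05 s, during which the arm holds its last target. There are 200 camera calls.

## Task

Take the puller with the flat bar handle from the wooden stand, put its cross foot down through the slot of the slotted plug in the grey housing, and give it a quarter turn, either way, so that the foot locks under the plug's lips. Pull the plug straight up out of the housing and set it down upright on the floor of the grey tray, then let go, leaving the puller standing in it.

Things in the scene. Friction and masses are not known exactly. Their poses are not given: they have to be found in the camera images.
- puller_handle (a point): Centre of the flat bar handle (50 mm along x, 20 along y, 28 tall) of a loose steel T puller, 120 tall, 0.2 kg, upright in one pocket, 22 deep, of a wooden stand (170 x 70 x 30). Grasp across the 20 mm. Below: a rod 12 thick and a cross foot parallel to the handle. x along the handle, z up the rod. The round-knobbed tool in the other pocket is not needed.
- puller_foot (a point): Centre of the underside of the puller's cross foot, 106 mm straight below the handle's centre, same axes. The foot is 50 mm long (x), 14 wide (y), 8 high.
- plug: Loose steel cup, 0.4 kg, 40 mm tall, 78 across; flange 98 across, 6 thick, on the lid of a fixed grey housing (150 x 280 x 58), 2 mm play in its port. Origin: centre of top face; z up, x along the slot. Slot 70 (x) by 30 (y), lips 6 thick; below, a round cavity 70 across, its floor 34 below the top. A foot turned across lifts it by the lips. The other port has a closed, bossed cover.
- tray_in (a point): Centre of the inner floor of the fixed grey open tray: inside 180 x 180 mm (x, y along its sides), 28 mm tall, walls and floor 5 mm thick, standing on the bench.
Not all that is in view belongs to the job. What is shaped like the part that bears puller_handle but yellow is not meant. Leave any purple look-alike of the plug alone.

How it is judged:
By the outcome, as a careful person would: the job done as asked, in the order asked, and still so for the second after the job is handed in, with the robot touching nothing.
It also fails if it takes over 64 s, if anything falls off the work surface, if the arm or the gripper's body presses on something with over 40 N, if the wrist force passes 120 N, or if a joint passes its speed limit or range.

## Working session

There is one attempt and no reset: what is moved stays moved. The work goes in short steps, Python scripts to look and compute and a tool call to move; the robot and the scene stay as the last step left them, time stands still between calls to the robot, and variables do not carry over. Pictures are saved under pics/ and viewed, at most 10 in all, crops included, and the job is handed in when it is done.

Besides the shell and the picture viewer there is one more tool, called by a JSON object that holds its "op" and its "data". apply_moves: Moves the arm, as the interface text tells. Its arguments: {"type":"object","properties":{"series":{"type":"array"},"claw":{"type":"number"},"newtons":{"type":"number"}},"required":["series"]}

```bash
mkdir -p pics
python3 - <<'E'
from plant import bot,cams,job
import cv2,numpy as np
s=bot.read_state(); print(s['clock'],s['eef_pos'],s['tcp_rot'],s['finger_gap'],bot.nose_length)
for n in('scene','top'):
    im=cams.snapshot(n); cv2.imwrite(f'pics/{n}0.png',im[:,:,::-1])
    c=cams.get_calibration(n); print(n,c['mtx'].tolist(),c['R'].tolist(),c['t'])
    for t in('puller_handle','puller_foot','plug','tray_in'):
        print(t,[(np.round(d['box']).tolist(),round(d['conf'],2)) for d in cams.recognise(n,t)])
E
```

```text
0.0 [ 0.20432359 -0.51040141  0.24769503] [[ 9.28374532e-01  3.71645792e-01 -3.65437135e-04]
 [ 3.71645961e-01 -9.28373820e-01  1.15332522e-03]
 [ 8.93661948e-05 -1.20653099e-03 -9.99999268e-01]] 0.08543844069438766 0.017
scene [[386.8087635084378, 0.0, 281.7969139602236], [0.0, 386.8087635084378, 210.93081605434597], [0.0, 0.0, 1.0]] [[0.7242433784198088, 0.6895212698027015, -0.005652194682767398], [0.4336482359694931, -0.4618278974669794, -0.7737339339603608], [-0.536116345820204, 0.5579206140759625, -0.6334854790233885]] [-0.35659605 -0.17639408  1.42742469]
puller_handle [([120.0, 268.0, 31.0, 51.0], 0.84)]
puller_foot [([165.0, 245.0, 23.0, 39.0], 0.91)]
plug [([311.0, 194.0, 32.0, 21.0], 0.85), ([229.0, 254.0, 42.0, 38.0], 0.7)]
tray_in [([313.0, 151.0, 75.0, 49.0], 0.85)]
top [[416.79241060856225, 0.0, 283.34779048857644], [0.0, 416.79241060856225, 218.18988177366214], [0.0, 0.0, 1.0]] [[-0.014808626919884866, -0.9998295996708626, -0.0110216237801134], [-0.9958595868388674, 0.015736786219831544, -0.08953232299338434], [0.0896905115933009, 0.009650138935477498, -0.9959229322335428]] [-0.03643571  0.52956187  1.25871809]
puller_handle [([377.0, 225.0, 17.0, 19.0], 0.78), ([412.0, 231.0, 28.0, 10.0], 0.7)]
puller_foot [([379.0, 227.0, 15.0, 17.0], 0.69), ([412.0, 232.0, 28.0, 16.0], 0.58)]
plug [([321.0, 185.0, 34.0, 30.0], 0.97), ([220.0, 186.0, 30.0, 31.0], 0.79), ([381.0, 226.0, 13.0, 20.0], 0.48)]
tray_in [([133.0, 200.0, 60.0, 66.0], 0.88)]
```

View pics/scene0.png

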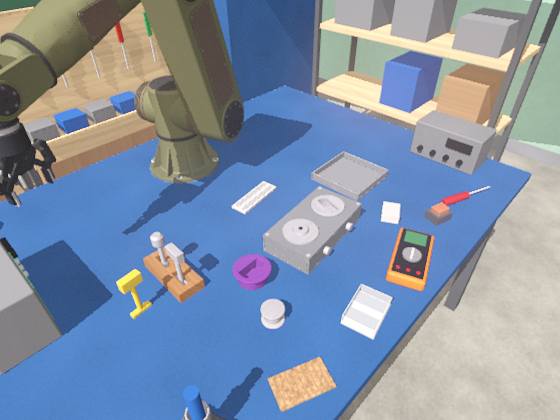

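View pics/top0.png

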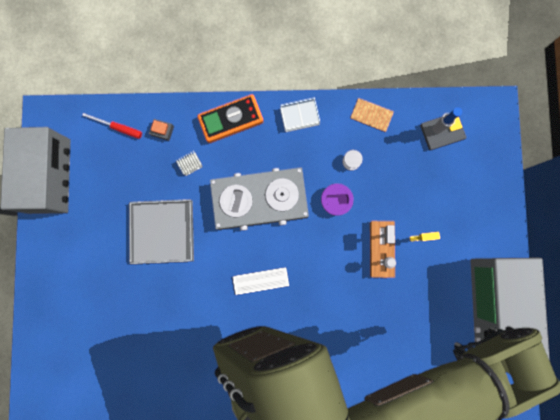

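The plug is at about (235,200) in the top view and (326,204) in the scene view. The flat-handled puller is near (388,233) top and (176,255) scene, and the tray is at (161,232) top. I'll zoom in next.

Run:
```python
import cv2,numpy as np
a=cv2.imread('pics/top0.png');b=cv2.imread('pics/scene0.png')
f=lambda im,x,y:cv2.resize(im[y:y+40,x:x+52],(400,300),interpolation=cv2.INTER_CUBIC)
# scale 400/52=7.69,7.5
m=np.vstack([np.hstack([f(a,362,215),f(a,209,180)]),np.hstack([cv2.resize(b[225:305,135:239],(400,300),interpolation=cv2.INTER_CUBIC),f(b,300,185)])])
cv2.imwrite('pics/m1.png',m)
```

```text
(no output)
```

View pics/m1.png

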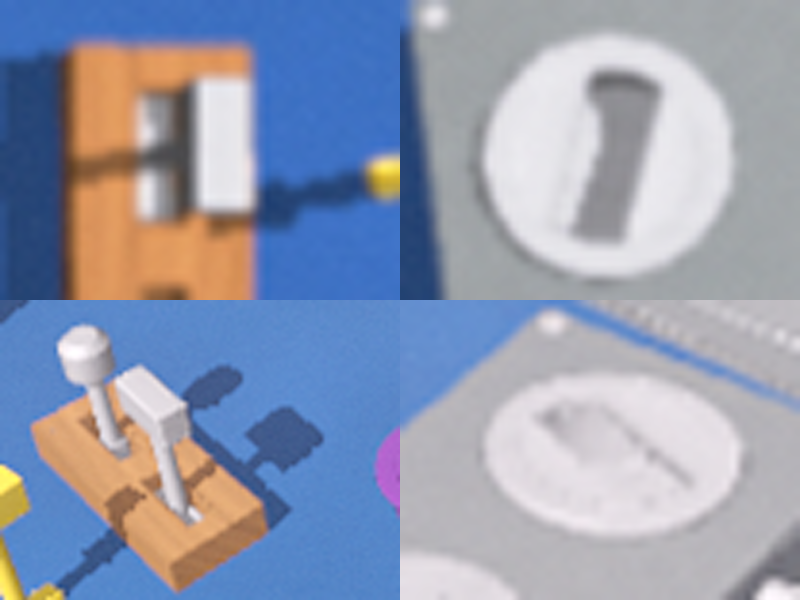

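Next, metric rectification at the known plane heights, with both cameras side by side.

```bash
cat > h.py <<'E'
import numpy as np,cv2
from plant import bot,cams,job
def P(n,X):
    c=cams.get_calibration(n);p=(np.array(X)@c['R'].T+c['t'])@c['mtx'].T
    return p[...,:2]/p[...,2:]
def back(n,uv,z):
    c=cams.get_calibration(n);uv=np.atleast_2d(uv)
    d=np.c_[uv,np.ones(len(uv))]@np.linalg.inv(c['mtx']).T@c['R'];o=-c['R'].T@c['t']
    return o+d*((z-o[2])/d[:,2])[:,None]
def rect(n,im,cx,cy,z,w,h,mm):  # right=+x? image right=-y, up=+x (top-like)
    v,u=np.mgrid[0:h,0:w];X=np.stack([cx-(v-h/2)*mm,cy-(u-w/2)*mm,np.full(u.shape,z)],-1)
    p=P(n,X).astype(np.float32);return cv2.remap(im,p[...,0],p[...,1],cv2.INTER_CUBIC)
E
python3 - <<'E'
from h import *
T=cv2.imread('pics/top0.png');S=cv2.imread('pics/scene0.png')
hc=back('top',[[391,234.3]],.128)[0];pc=back('top',[[236,200.7]],.064)[0]
print(hc,pc)
print('scene hits',back('scene',[[135+153/400*104,225+100/3.75]],.128))
cs=np.array([[192,78],[250,78],[254,212],[196,212]])*[.13,1/7.5]+[362,215];print(back('top',cs,.128))
tr=back('top',[[129,201.5],[192,201],[193,263],[129,263.5]],.028);print(tr,tr.mean(0))
for n in('top','scene'):
  for t in('plug','tray_in','puller_handle'):
    cams.snapshot(n)
    for d in cams.silhouettes(n,t):
      m=d['mask'];c=cv2.findContours(m.astype(np.uint8),0,2)[0];c=max(c,key=len)[:,0]
      z={'plug':.064,'tray_in':.028,'puller_handle':.128}[t]
      w=back(n,c,z)[:,:2].astype(np.float32);r=cv2.minAreaRect(w);print(n,t,round(d['conf'],2),np.round(r[0],4),np.round(r[1],4),r[2])
m=[]
for n,im in(('top',T),('scene',S)):
  m.append(np.hstack([rect(n,im,hc[0],hc[1],.128,400,300,.00025),rect(n,im,pc[0],pc[1],.064,400,300,.0004)]))
m=np.vstack(m)
for x,y in((200,150),(600,150),(200,450),(600,450)): cv2.drawMarker(m,(x,y),(0,0,255),0,10)
cv2.imwrite('pics/m2.png',m)
E
```

```text
[ 0.46936054 -0.34704932  0.128     ] [0.58011246 0.09605071 0.064     ]
scene hits [[ 0.48245526 -0.34723171  0.128     ]]
[[ 0.49457086 -0.33666711  0.128     ]
 [ 0.49424078 -0.35781195  0.128     ]
 [ 0.44406599 -0.35732671  0.128     ]
 [ 0.44438484 -0.33626289  0.128     ]]
[[0.58784425 0.43149641 0.028     ]
 [0.58622851 0.23639813 0.028     ]
 [0.39596364 0.23242281 0.028     ]
 [0.39730649 0.42797623 0.028     ]] [0.49183572 0.33207339 0.028     ]
top plug 0.75 [0.5809 0.0976] [0.0932 0.0936] 89.0912857055664
top plug 0.6 [ 0.579 -0.206] [0.0956 0.0934] 89.04209899902344
top tray_in 0.86 [0.4949 0.33  ] [0.192  0.1996] 1.0584393739700317
top puller_handle 0.55 [0.4877 0.2996] [0.1754 0.1787] 1.2663778066635132
top puller_handle 0.5 [ 0.469  -0.3359] [0.0393 0.0539] 87.96492767333984
top puller_handle 0.45 [ 0.4602 -0.4403] [0.0184 0.0766] 2.9414222240448
scene plug 0.88 [ 0.6085 -0.2241] [0.0911 0.1096] 73.64788818359375
scene plug 0.73 [0.5823 0.1001] [0.0907 0.0997] 40.13661575317383
scene tray_in 0.97 [0.5038 0.3224] [0.2129 0.2277] 2.407665729522705
scene puller_handle 0.86 [ 0.5164 -0.4705] [0.0501 0.128 ] 77.10115814208984
scene puller_handle 0.76 [ 0.5134 -0.359 ] [0.0317 0.1358] 71.66130065917969
```

View pics/m2.png

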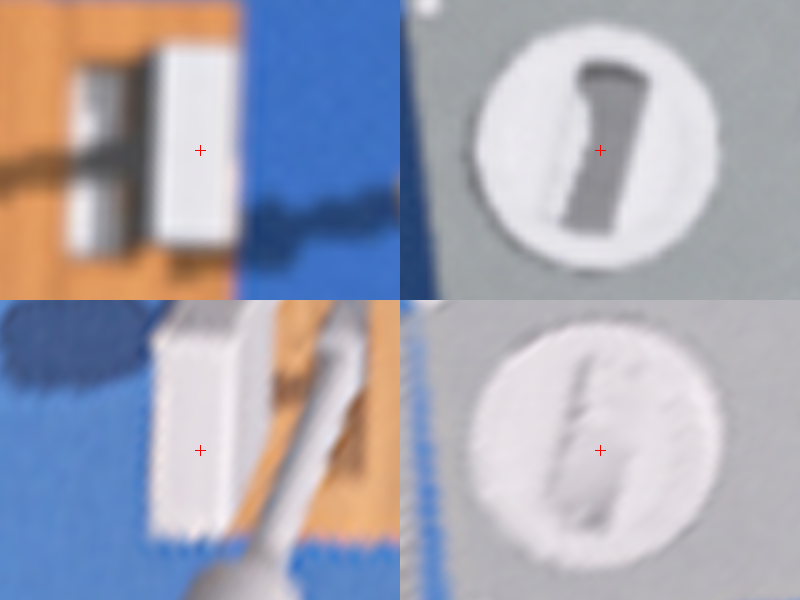

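The plug is at about (0.5815, 0.0974) with its slot yaw near -14°. The handle centre is at about (0.472, -0.346, 0.114) with yaw near 0. The tray centre is at about (0.493, 0.331). Sizes agree: handle 19x50 mm, flange about 98 mm, tray about 190 mm.

{"op": "apply_moves", "data": {"series": [{"delta_pos": [0,0,0],"rot": [0,0,0.242]},{"delta_pos": [0,0,0],"rot": [0,0,0.242]},{"delta_pos": [0,0,0],"rot": [0,0,0.242]},{"delta_pos": [0.0893,-0.0547,0],"rot": [0,0,0]},{"delta_pos": [0.0893,-0.0547,0],"rot": [0,0,0]},{"delta_pos": [0.0893,-0.0547,0],"rot": [0,0,0]},{"delta_pos": [0.0893,-0.0547,0],"rot": [0,0,0]},{"delta_pos": [0.0893,-0.0547,0],"rot": [0,0,0]},{"delta_pos": [0.0893,-0.0547,0],"rot": [0,0,0]},{"delta_pos": [0,0,0],"rot": [0,0,0]}], "claw": -1, "newtons": 60}}

```text
clock: 2.35
eef_pos: [0.4744, -0.3443, 0.2479]
tcp_rot: [[1.0, 0.004, -0.0], [0.004, -1.0, 0.0], [-0.0, -0.0, -1.0]]
force: [-0.4, 0.1, 0.1]
finger_gap: 0.0854
gripper_force: 0.0
```

Run:
```python
from h import *
s=bot.read_state();print(np.round(s['tcp_rot'],4),np.round(s['q'],3))
```

```text
[[ 1.0e+00  4.5e-03 -0.0e+00]
 [ 4.5e-03 -1.0e+00  5.0e-04]
 [-0.0e+00 -5.0e-04 -1.0e+00]] [-0.69   0.381  1.413  0.     1.347  0.876]
```

{"op": "apply_moves", "data": {"series": [{"delta_pos": [-0.0048,0.0034,0.06],"rot": [0,0,0]},{"delta_pos": [0,0,0.07],"rot": [0,0,0]},{"delta_pos": [0,0,0.07],"rot": [0,0,0]},{"delta_pos": [0,0,0.052],"rot": [0,0,0]},{"delta_pos": [0,0,0.02],"rot": [0,0,0]},{"delta_pos": [0,0,0],"rot": [0,0,0]},{"delta_pos": [0,0,0],"rot": [0,0,0]}]}}

```text
clock: 3.22
eef_pos: [0.4701, -0.3485, 0.1135]
tcp_rot: [[1.0, 0.001, 0.001], [0.001, -1.0, -0.001], [0.001, 0.001, -1.0]]
force: [0.1, 0.2, -0.7]
finger_gap: 0.0857
gripper_force: 0.0
```

{"op": "apply_moves", "data": {"series": [{"delta_pos": [0,0,0],"rot": [0,0,0]},{"delta_pos": [0,0,0],"rot": [0,0,0]},{"delta_pos": [0,0,0],"rot": [0,0,0]},{"delta_pos": [0,0,0],"rot": [0,0,0]},{"delta_pos": [0,0,0],"rot": [0,0,0]},{"delta_pos": [0,0,0],"rot": [0,0,0]},{"delta_pos": [0,0,0],"rot": [0,0,0]},{"delta_pos": [0,0,0],"rot": [0,0,0]}], "claw": 1, "newtons": 60}}

```text
clock: 4.22
eef_pos: [0.4699, -0.348, 0.1125]
tcp_rot: [[1.0, 0.001, 0.0], [0.001, -1.0, -0.0], [0.0, 0.0, -1.0]]
force: [0.1, 1.3, 4.5]
finger_gap: 0.0193
gripper_force: 59.2
```

Gripped at 19.3 mm. Now I'll lift it out of the stand.

{"op": "apply_moves", "data": {"series": [{"delta_pos": [0,0,-0.02],"rot": [0,0,0]},{"delta_pos": [0,0,-0.03],"rot": [0,0,0]},{"delta_pos": [0,0,-0.04],"rot": [0,0,0]},{"delta_pos": [0,0,-0.05],"rot": [0,0,0]},{"delta_pos": [0,0,-0.05],"rot": [0,0,0]},{"delta_pos": [0,0,-0.05],"rot": [0,0,0]},{"delta_pos": [0,0,-0.04],"rot": [0,0,0]},{"delta_pos": [0,0,0],"rot": [0,0,0]},{"delta_pos": [0,0,0],"rot": [0,0,0]}]}}

```text
clock: 5.35
eef_pos: [0.4695, -0.3479, 0.2516]
tcp_rot: [[1.0, 0.001, -0.001], [0.001, -1.0, 0.001], [-0.001, -0.001, -1.0]]
force: [0.3, 0.6, -2.1]
finger_gap: 0.0194
gripper_force: 58.5
```

Run:
```python
from h import *
s=bot.read_state();p=s['eef_pos'];print(p,s['force'],s['q'])
R=s['tcp_rot']
A={n:cams.snapshot(n) for n in('top','scene')}
m=[]
for n in A:
    im=A[n][:,:,::-1].copy()
    q=P(n,np.array([p+R@[0,0,-.002],p+R@[0,0,.104]]+[p+R@[dx,0,.104] for dx in(-.025,.025)]+[p+R@[dx,0,-.016] for dx in(-.025,.025)]))
    c=q.mean(0).astype(int);x,y=c-[40,30];print(n,np.round(q,1).tolist())
    o=cv2.resize(im[y:y+60,x:x+80],(400,300),interpolation=cv2.INTER_CUBIC)
    for u in q: cv2.circle(o,tuple(int(v) for v in (u-[x,y]+.5)*5),3,(0,0,255),-1)
    m.append(o)
cv2.imwrite('pics/m3.png',np.hstack(m))
```

```text
[ 0.46952002 -0.34786408  0.2515787 ] [ 0.2623884   0.57941123 -2.14878195] [-7.00298201e-01  3.74887105e-01  1.41354525e+00 -6.34136493e-05
  1.35422592e+00  8.69893071e-01]
top [[403.7, 231.7], [393.0, 233.9], [393.4, 243.0], [392.7, 224.9], [405.6, 241.5], [404.8, 221.3]]
scene [[160.3, 207.0], [169.8, 243.0], [163.7, 237.9], [176.1, 248.3], [152.5, 196.9], [165.7, 206.9]]
```

View pics/m3.png

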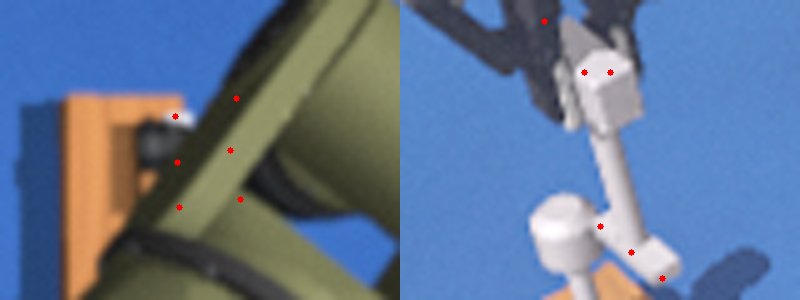

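The puller hangs upright in the gripper. In the scene crop its foot end is at about (662,275) and the rod is on the predicted line, with an offset of about 2 mm along +x. Moving over to the plug.

{"op": "apply_moves", "data": {"series": [{"delta_pos": [0.0119,-0.0492,0],"rot": [0,0,0]},{"delta_pos": [0.02,-0.08,0],"rot": [0,0,0]},{"delta_pos": [0.025,-0.1,0],"rot": [0,0,0]},{"delta_pos": [0.025,-0.1,0],"rot": [0,0,0]},{"delta_pos": [0.025,-0.105,0],"rot": [0,0,0]},{"delta_pos": [0.025,-0.105,0],"rot": [0,0,0]},{"delta_pos": [0.025,-0.105,0],"rot": [0,0,0]},{"delta_pos": [0.025,-0.1,0],"rot": [0,0,0]},{"delta_pos": [0.022,-0.08,0],"rot": [0,0,0]},{"delta_pos": [0.0151,-0.0676,0],"rot": [0,0,0]}]}}

```text
clock: 6.7
eef_pos: [0.579, 0.0996, 0.2514]
tcp_rot: [[1.0, 0.001, -0.001], [0.001, -1.0, -0.0], [-0.001, 0.0, -1.0]]
force: [0.2, -1.2, -2.2]
finger_gap: 0.019
gripper_force: 58.6
```

{"op": "apply_moves", "data": {"series": [{"delta_pos": [0,0,0],"rot": [0,0,0.15]},{"delta_pos": [0,0,0],"rot": [0,0,0.16]},{"delta_pos": [0,0,0],"rot": [0,0,0.157]},{"delta_pos": [0,0,0],"rot": [0,0,0]},{"delta_pos": [0,0,0],"rot": [0,0,0]},{"delta_pos": [0,0,0],"rot": [0,0,0]}]}}

```text
clock: 7.45
eef_pos: [0.579, 0.0979, 0.2521]
tcp_rot: [[0.971, -0.24, -0.0], [-0.24, -0.971, -0.0], [-0.0, 0.0, -1.0]]
force: [-0.3, 0.1, -2.0]
finger_gap: 0.0196
gripper_force: 58.6
```

{"op": "apply_moves", "data": {"series": [{"delta_pos": [0,0,0.03],"rot": [0,0,0]},{"delta_pos": [0,0,0.05],"rot": [0,0,0]},{"delta_pos": [0,0,0.04],"rot": [0,0,0]},{"delta_pos": [0,0,0.022],"rot": [0,0,0]},{"delta_pos": [0,0,0],"rot": [0,0,0]},{"delta_pos": [0,0,0],"rot": [0,0,0]}]}}

```text
clock: 8.2
eef_pos: [0.5793, 0.098, 0.182]
tcp_rot: [[0.97, -0.241, 0.001], [-0.241, -0.97, 0.0], [0.001, -0.0, -1.0]]
force: [0.3, 0.0, -2.2]
finger_gap: 0.0192
gripper_force: 58.7
```

Run:
```python
from h import *
s=bot.read_state();p=s['eef_pos'];R=s['tcp_rot'];print(p)
im=cams.snapshot('scene')[:,:,::-1].copy()
x,y=290,150
o=cv2.resize(im[y:y+75,x:x+75],(600,600),interpolation=cv2.INTER_CUBIC)
f=p+R@[.0025,0,.104]
box=np.array([f+R@[dx,dy,dz] for dx in(-.025,.025) for dy in(-.007,.007) for dz in(0,-.008)])
ax=np.array([np.cos(-.244),np.sin(-.244),0]);ay=np.array([-ax[1],ax[0],0]);c=np.array([.5815,.0974,.064])
sl=np.array([c+a*.033*ax+b*.015*ay for a,b in((-1,-1),(1,-1),(1,1),(-1,1))])
for pts,col in((box,(0,0,255)),(sl,(0,160,0))):
    for u in P('scene',pts): cv2.circle(o,tuple(int(v) for v in (u-[x,y]+.5)*8),3,col,-1)
cv2.imwrite('pics/m4.png',o)
```

```text
[0.57930485 0.09798223 0.18198665]
```

View pics/m4.png

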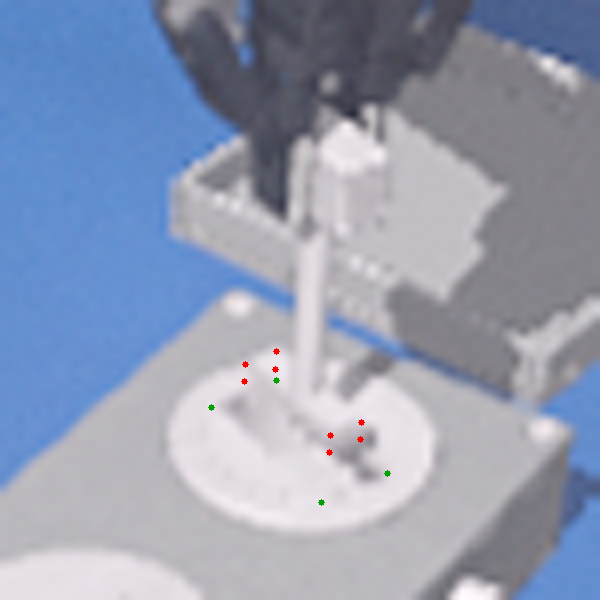

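The rod meets the foot at about (307,395), against a predicted (303,393). The slot corners line up with the dark slot ends at about (240,405) and (370,470). Inserting now.

{"op": "apply_moves", "data": {"series": [{"delta_pos": [0,0,0.01],"rot": [0,0,0]},{"delta_pos": [0,0,0.01],"rot": [0,0,0]},{"delta_pos": [0,0,0.01],"rot": [0,0,0]},{"delta_pos": [0,0,0.01],"rot": [0,0,0]},{"delta_pos": [0,0,0],"rot": [0,0,0]},{"delta_pos": [0,0,0],"rot": [0,0,0]}]}}

```text
clock: 9.0
eef_pos: [0.5791, 0.098, 0.1614]
tcp_rot: [[0.97, -0.241, 0.0], [-0.241, -0.97, 0.0], [0.0, -0.0, -1.0]]
force: [1.1, 1.5, -1.3]
finger_gap: 0.0195
gripper_force: 58.7
```

{"op": "apply_moves", "data": {"series": [{"delta_pos": [0,0,0.01],"rot": [0,0,0]},{"delta_pos": [0,0,0.01],"rot": [0,0,0]},{"delta_pos": [0,0,0.01],"rot": [0,0,0]},{"delta_pos": [0,0,0.006],"rot": [0,0,0]},{"delta_pos": [0,0,0],"rot": [0,0,0]},{"delta_pos": [0,0,0],"rot": [0,0,0]}]}}

```text
clock: 9.75
eef_pos: [0.5791, 0.098, 0.1434]
tcp_rot: [[0.97, -0.241, 0.0], [-0.241, -0.97, 0.0], [0.0, -0.0, -1.0]]
force: [-0.5, -0.1, -1.9]
finger_gap: 0.0191
gripper_force: 58.7
```

In freely, with no contact force. Now the quarter turn.

{"op": "apply_moves", "data": {"series": [{"delta_pos": [0,0,0],"rot": [0,0,-0.2]},{"delta_pos": [0,0,0],"rot": [0,0,-0.2]},{"delta_pos": [0,0,0],"rot": [0,0,-0.2]},{"delta_pos": [0,0,0],"rot": [0,0,-0.2]},{"delta_pos": [0,0,0],"rot": [0,0,-0.2]},{"delta_pos": [0,0,0],"rot": [0,0,-0.2]},{"delta_pos": [0,0,0],"rot": [0,0,-0.2]},{"delta_pos": [0,0,0],"rot": [0,0,0]}]}}

```text
clock: 10.75
eef_pos: [0.5791, 0.098, 0.1435]
tcp_rot: [[0.883, 0.469, 0.0], [0.469, -0.883, 0.0], [0.0, 0.0, -1.0]]
force: [0.3, 0.1, -1.5]
finger_gap: 0.019
gripper_force: 58.6
```

{"op": "apply_moves", "data": {"series": [{"delta_pos": [0,0,0],"rot": [0,0,-0.2]},{"delta_pos": [0,0,0],"rot": [0,0,-0.2]},{"delta_pos": [0,0,0],"rot": [0,0,-0.2]},{"delta_pos": [0,0,0],"rot": [0,0,-0.2]},{"delta_pos": [0,0,0],"rot": [0,0,-0.2]},{"delta_pos": [0,0,0],"rot": [0,0,-0.2]},{"delta_pos": [0,0,0],"rot": [0,0,-0.2]},{"delta_pos": [0,0,0],"rot": [0,0,-0.2]},{"delta_pos": [0,0,0],"rot": [0,0,0]},{"delta_pos": [0,0,0],"rot": [0,0,0]}]}}

```text
clock: 12.0
eef_pos: [0.579, 0.098, 0.1433]
tcp_rot: [[0.245, 0.97, 0.0], [0.97, -0.245, 0.0], [0.0, 0.0, -1.0]]
force: [0.2, 0.7, -2.4]
finger_gap: 0.0194
gripper_force: 58.6
```

{"op": "apply_moves", "data": {"series": [{"delta_pos": [-0.005,0.005,0],"rot": [0,0,0]},{"delta_pos": [0,0,-0.008],"rot": [0,0,0]},{"delta_pos": [0,0,-0.008],"rot": [0,0,0]},{"delta_pos": [0,0,-0.008],"rot": [0,0,0]},{"delta_pos": [0,0,-0.008],"rot": [0,0,0]},{"delta_pos": [0,0,-0.008],"rot": [0,0,0]},{"delta_pos": [0,0,0],"rot": [0,0,0]},{"delta_pos": [0,0,0],"rot": [0,0,0]}], "claw": 1, "newtons": 90}}

```text
clock: 13.0
eef_pos: [0.5807, 0.0949, 0.1631]
tcp_rot: [[0.241, 0.97, -0.0], [0.97, -0.241, -0.0], [-0.0, -0.0, -1.0]]
force: [0.5, 0.8, -7.2]
finger_gap: 0.0191
gripper_force: 89.8
```

{"op": "apply_moves", "data": {"series": [{"delta_pos": [0,0,-0.01],"rot": [0,0,0]},{"delta_pos": [0,0,-0.015],"rot": [0,0,0]},{"delta_pos": [0,0,-0.02],"rot": [0,0,0]},{"delta_pos": [0,0,-0.02],"rot": [0,0,0]},{"delta_pos": [0,0,-0.02],"rot": [0,0,0]},{"delta_pos": [0,0,-0.02],"rot": [0,0,0]},{"delta_pos": [0,0,-0.02],"rot": [0,0,0]},{"delta_pos": [0,0,-0.015],"rot": [0,0,0]},{"delta_pos": [0,0,0],"rot": [0,0,0]},{"delta_pos": [0,0,0],"rot": [0,0,0]}]}}

```text
clock: 14.25
eef_pos: [0.5807, 0.0949, 0.2329]
tcp_rot: [[0.241, 0.97, -0.001], [0.97, -0.241, -0.0], [-0.0, -0.001, -1.0]]
force: [-0.4, 0.1, -6.2]
finger_gap: 0.0183
gripper_force: 89.9
```

Run:
```python
from h import *
im=cams.snapshot('scene')[:,:,::-1];t=cams.snapshot('top')[:,:,::-1]
cv2.imwrite('pics/m5.png',np.hstack([cv2.resize(im[110:260,250:400],(400,400),interpolation=2),cv2.resize(t[150:300,110:260],(400,400),interpolation=2)]))
```

```text
(no output)
```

View pics/m5.png

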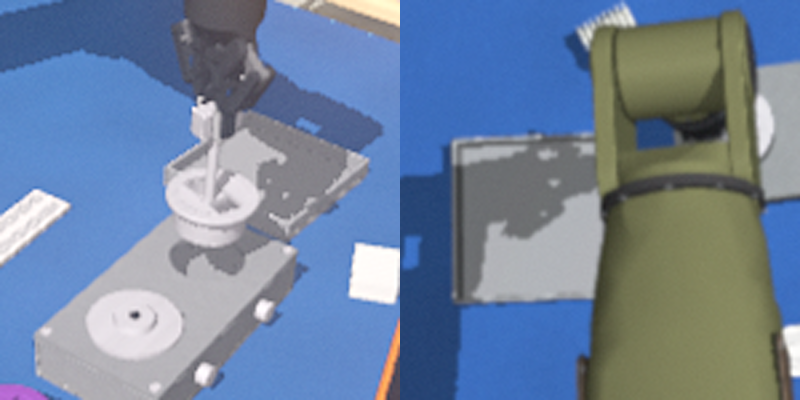

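The plug hangs level and clear of the lid, at (210,205) in the left crop, and the added load is about 4 N as expected. Carrying it to the tray.

{"op": "apply_moves", "data": {"series": [{"delta_pos": [0.0205,-0.0142,0],"rot": [0,0,0]},{"delta_pos": [0.037,-0.0256,0],"rot": [0,0,0]},{"delta_pos": [0.0493,-0.0341,0],"rot": [0,0,0]},{"delta_pos": [0.0534,-0.0369,0],"rot": [0,0,0]},{"delta_pos": [0.0534,-0.0369,0],"rot": [0,0,0]},{"delta_pos": [0.0534,-0.0369,0],"rot": [0,0,0]},{"delta_pos": [0.0534,-0.0369,0],"rot": [0,0,0]},{"delta_pos": [0.0452,-0.0313,0],"rot": [0,0,0]},{"delta_pos": [0.0287,-0.0199,0],"rot": [0,0,0]},{"delta_pos": [0.0164,-0.0114,0],"rot": [0,0,0]}]}}

```text
clock: 15.6
eef_pos: [0.4921, 0.3293, 0.2332]
tcp_rot: [[0.241, 0.971, -0.0], [0.971, -0.241, -0.0], [-0.0, -0.0, -1.0]]
force: [0.3, -0.8, -5.9]
finger_gap: 0.0187
gripper_force: 89.9
```

{"op": "apply_moves", "data": {"series": [{"delta_pos": [0,0,0],"rot": [0,0,0]},{"delta_pos": [0,0,0],"rot": [0,0,0]},{"delta_pos": [0,0,0.02],"rot": [0,0,0]},{"delta_pos": [0,0,0.03],"rot": [0,0,0]},{"delta_pos": [0,0,0.04],"rot": [0,0,0]},{"delta_pos": [0,0,0.04],"rot": [0,0,0]},{"delta_pos": [0,0,0.02],"rot": [0,0,0]},{"delta_pos": [0,0,0.015],"rot": [0,0,0]},{"delta_pos": [0,0,0],"rot": [0,0,0]},{"delta_pos": [0,0,0],"rot": [0,0,0]}]}}

```text
clock: 16.85
eef_pos: [0.4928, 0.3286, 0.1514]
tcp_rot: [[0.241, 0.97, 0.001], [0.97, -0.241, 0.0], [0.001, 0.001, -1.0]]
force: [-0.8, -0.5, -5.3]
finger_gap: 0.0186
gripper_force: 89.7
```

{"op": "apply_moves", "data": {"series": [{"delta_pos": [0,0,0.008],"rot": [0,0,0]},{"delta_pos": [0,0,0.008],"rot": [0,0,0]},{"delta_pos": [0,0,0.008],"rot": [0,0,0]},{"delta_pos": [0,0,0.006],"rot": [0,0,0]},{"delta_pos": [0,0,0.006],"rot": [0,0,0]},{"delta_pos": [0,0,0.006],"rot": [0,0,0]},{"delta_pos": [0,0,0],"rot": [0,0,0]},{"delta_pos": [0,0,0],"rot": [0,0,0]}]}}

```text
clock: 17.85
eef_pos: [0.4926, 0.3286, 0.13]
tcp_rot: [[0.241, 0.97, 0.0], [0.97, -0.241, 0.0], [0.0, 0.0, -1.0]]
force: [-0.5, -1.0, -2.3]
finger_gap: 0.0185
gripper_force: 90.5
```

{"op": "apply_moves", "data": {"series": [{"delta_pos": [0,0,0.006],"rot": [0,0,0]},{"delta_pos": [0,0,0.006],"rot": [0,0,0]},{"delta_pos": [0,0,0.006],"rot": [0,0,0]},{"delta_pos": [0,0,0.004],"rot": [0,0,0]},{"delta_pos": [0,0,0],"rot": [0,0,0]},{"delta_pos": [0,0,0],"rot": [0,0,0]}]}}

```text
clock: 18.6
eef_pos: [0.4926, 0.3285, 0.1189]
tcp_rot: [[0.241, 0.97, 0.0], [0.97, -0.241, 0.0], [0.0, 0.0, -1.0]]
force: [0.3, -0.3, -2.2]
finger_gap: 0.0191
gripper_force: 90.5
```

The plug rests on the tray floor. I'll lower the foot to the cup floor in small steps.

{"op": "apply_moves", "data": {"series": [{"delta_pos": [0,0,0.003],"rot": [0,0,0]},{"delta_pos": [0,0,0.002],"rot": [0,0,0]},{"delta_pos": [0,0,0.001],"rot": [0,0,0]},{"delta_pos": [0,0,0],"rot": [0,0,0]}]}}

```text
clock: 19.1
eef_pos: [0.4925, 0.3285, 0.1157]
tcp_rot: [[0.241, 0.97, -0.0], [0.97, -0.241, -0.0], [-0.0, -0.0, -1.0]]
force: [-0.6, -0.3, -2.1]
finger_gap: 0.0191
gripper_force: 90.5
```

{"op": "apply_moves", "data": {"series": [{"delta_pos": [0,0,0.001],"rot": [0,0,0]},{"delta_pos": [0,0,0.001],"rot": [0,0,0]},{"delta_pos": [0,0,0],"rot": [0,0,0]}]}}

```text
clock: 19.48
eef_pos: [0.4927, 0.3286, 0.1156]
tcp_rot: [[0.241, 0.97, 0.001], [0.97, -0.241, 0.0], [0.001, 0.0, -1.0]]
force: [-2.5, -1.1, 5.5]
finger_gap: 0.0183
gripper_force: 91.7
```

The foot has touched, at +5.5 N. Releasing and backing off.

{"op": "apply_moves", "data": {"series": [{"delta_pos": [0,0,0],"rot": [0,0,0]},{"delta_pos": [0,0,0],"rot": [0,0,0]},{"delta_pos": [0,0,0],"rot": [0,0,0]},{"delta_pos": [0,0,0],"rot": [0,0,0]},{"delta_pos": [0,0,0],"rot": [0,0,0]},{"delta_pos": [0,0,0],"rot": [0,0,0]}], "claw": -0.5, "newtons": 20}}

```text
clock: 20.23
eef_pos: [0.4926, 0.3285, 0.1148]
tcp_rot: [[0.241, 0.97, 0.0], [0.97, -0.241, 0.0], [0.0, 0.0, -1.0]]
force: [0.5, -0.4, 0.2]
finger_gap: 0.064
gripper_force: 0.0
```

{"op": "apply_moves", "data": {"series": [{"delta_pos": [0,0,-0.02],"rot": [0,0,0]},{"delta_pos": [0,0,-0.04],"rot": [0,0,0]},{"delta_pos": [0,0,-0.06],"rot": [0,0,0]},{"delta_pos": [0,0,-0.06],"rot": [0,0,0]},{"delta_pos": [0,0,-0.05],"rot": [0,0,0]},{"delta_pos": [0,0,-0.03],"rot": [0,0,0]},{"delta_pos": [0,0,0],"rot": [0,0,0]}]}}

```text
clock: 21.1
eef_pos: [0.4927, 0.3286, 0.2457]
tcp_rot: [[0.241, 0.97, 0.001], [0.97, -0.241, 0.001], [0.001, 0.001, -1.0]]
force: [-0.6, 0.2, -0.4]
finger_gap: 0.0642
gripper_force: 0.0
```

Run:
```python
from h import *
im=cams.snapshot('scene')[:,:,::-1]
cv2.imwrite('pics/m6.png',cv2.resize(im[90:240,250:400],(600,600),interpolation=2))
```

```text
(no output)
```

View pics/m6.png

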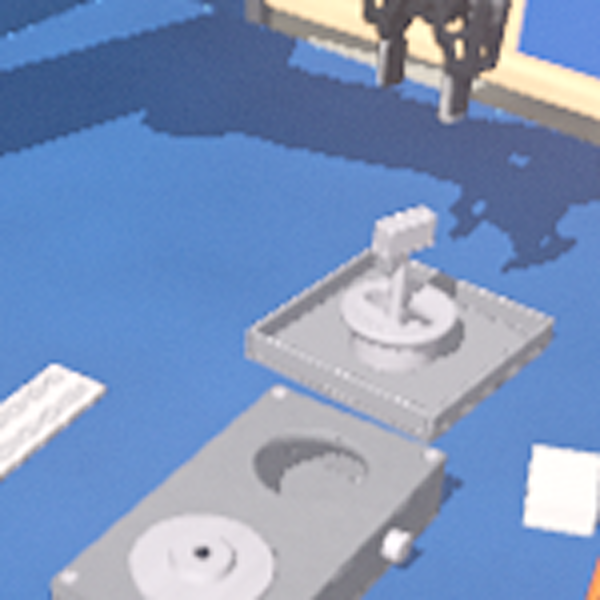

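The plug stands upright in the middle of the tray, at (400,325) in the crop. The puller stands in it with the gripper clear, and the port is empty.

```bash
python3 -c "
from plant import job
print(job.job_done())"
```

```text
the job is handed in; nothing more can be done
None
```

The job is handed in: the plug stands upright on the tray floor with the puller locked and standing in it, the gripper is clear, and the robot's clock read about 21 s of the 64 s allowed.

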